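# Open the push-and-turn cap of a solvent jug in the fume hood

### The arm

A 6-joint arm with a two-finger parallel gripper is mounted at the origin on the work surface. World frame = base frame: x ahead of the robot, y to its left, z up, the work surface at z = 0. Lengths are in m, angles in rad, forces in N, time in s.
With the tool pointing down it reaches from about 0.4 to 0.825 m from the base axis. Payload 7 kg.
Tool frame: the origin (TCP) lies on the centre line of the jaws, within the pads' length; the fingertips stand 11 mm ahead of it and the grasp point (between the pads) lies 8 mm behind it; z points along the fingers, y is the direction in which the jaws open and shut (so a half turn about z gives the same grasp; the last joint's range is limited). The gripper opens to 88 mm and grips with 3 to 60 N. Pads are 19 mm wide; open, the fingers measure 130 mm over their backs; the gripper's body (78 mm by 193 mm) begins 47 mm behind the grasp point.
Start: joints at [1.597, 0.359, 0.012, 0, -1.224, -0.288], TCP at [0.175, 0.652, 0.238] pointing down, gripper open.
Joint ranges: [-3.07, 3.07], [-1.43, 2.12], [-1.02, 1.25], [-3.03, 1.67], [-3.05, -0], [-3.03, 3.03]. Speed limits (rad/s): [2.39, 2.39, 3.01, 3.14, 3.14, 3.14].

### API

Orientations are given as [roll, pitch, yaw] about the fixed x, y, z axes, in that order (R = Rz(yaw) Ry(pitch) Rx(roll)).
In Python, from station import * gives the robot as it stands.
- The arm moves only by the tool play_rows, never from a script. Its argument "targets" is a list of rows, each a list of 7 numbers: the turn, a rotation vector about the world's x, y, z in rad, then the shift along the world's x, y, z in m, then the opening, from 0 (shut) to 1 (fully open). A call has 1 to 12 rows; each row shifts and turns the pose as measured when the row begins; what a row does not reach is not made up. A row lasts 1/8 s, in which the tool goes at most 62.5 mm and 10.7 degrees, less where a joint would pass 70% of its speed; a pose out of reach is approached as far as the arm can. A call is refused whole if a number of a shift passes 0.0625 or a number of a turn 0.188, either way. A call with a gripper value outside its range is refused whole. The fingers move at their own pace and stop on an object; "grip_force" is the grip in N (left out, the last holds). Time passes only in rows, so rows that do not move let the fingers close. It gives the time, the measured TCP pose, the force and the opening at its end, in the units of the state.
- get_state(): the state, without advancing time (a new reading comes with each control period).
- grab_frame(name): name is "side" or "top" or "wrist"; returns (picture, depth): 420x560x3 uint8, blue, green, red; 420x560 float32, m along the optical axis (not along the pixel's ray), 0 where there is no reading.
- camera_params(name): a dict with "camera_matrix" (3x3 intrinsics, pixels), "dist" ([k1, k2, p1, p2, k3] as OpenCV has them; the pictures are not rectified), "extrinsics" (4x4, takes a point from world to camera coordinates); the wrist camera has in their place "hand_eye" (4x4, takes a point from camera to tool coordinates, whose origin is the TCP and whose axes are the flange's). Camera axes: x right, y up, looking along -z (the intrinsics and any distortion apply to the point x, -y, -z); pixel columns grow to the right and rows downward; lengths in m; the calibration is good to about 2 mm. A picture is of the moment at which its call begins: read the wrist's pose just before it. camera_params takes no time and is no camera call.
- job_done(): hands the job in, once; it reports no verdict.
The state is a dict: "t": time; "q": joint angles; "qd": joint speeds; "joint_efforts": joint torques, N m; "eef_pos": TCP position; "ee_rot": TCP orientation; "force": force on the tool from outside, world axes, zero at the start; "moment": the same for the moment, N m; "width": finger opening in m.
Only numpy, scipy, OpenCV 4.12 (cv2) and the standard library are available. Lean on these libraries where they do the work, as an engineer would, in place of code of your own. Each camera call takes 0.05 s, during which the arm holds its last target.

### The job

Open the solvent jug that has the wide ribbed child-resistant cap: press the cap down firmly, but only as hard as it needs, and keep it pressed while you turn it anticlockwise (seen from above, as its arrows show) past its latches, then lift it straight off. Set the cap down gently, open side down, in the low round steel dish and let go. The jug stays standing where it is, the dish too, and the glassware, the other jug and the small things around are left alone.

Things in the scene. Friction and masses are not known exactly. Their poses are not given: they have to be found in the camera images.
- jug: The jug to open: white 2-litre polythene jug, round, 124 mm across, 186 mm high to its shoulder, 1.5 to 2.3 kg, standing loose on the worktop. Origin: centre of its underside, z up. A handle loop stands out on its +x side to 95 mm from the axis, up to 187 mm high. By its weight it stays put while its pressed cap is turned; sideways pushes of about 5 N at the cap tip it.
- jug_handle (a point): Point on the handle of the jug to open, 84 mm out from the jug's axis, 120 mm above its underside.
- jug_neck (a point): Centre of the rim of that jug's neck (36 mm across, inside the cap), 215 mm above its underside. A liner spring between rim and inner cap holds the cap up behind four teeth: about 3 N at rest, rising 4 N per mm. The inner cap must go down 3.5 mm (17 N) to clear the teeth and stops hard at 4.1 mm (19 N). Press with 18 to 20 N, with little side force. More than 30 N between cap and jug damages the cap.
- jug_teeth (a point): Point on the axis of that neck at the teeth, 200 mm above the jug's underside. Pressed down, the cap passes the teeth after 39 degrees of anticlockwise turn, can be lifted off from 41 to 65 degrees and meets a stop at 67; about 53 is best. Under the teeth it stays down by itself; past them it springs up and lifts off freely.
- cap: The child-resistant cap on that jug, 50 g. Outside: a black ribbed plastic shell, round, straight-sided, 52 mm across, 30 mm high, flat top with two thin white curved arrows. Inside: a white inner cap with four lugs, whose pose this is. Origin: centre of its lower (open) edge, z up; latched it is 195 mm above the jug's underside, 9 mm above the shoulder, x along the jug's x. Radial play 1 mm.
- cap_core (a point): Point on the cap's axis, 15 mm above its origin: a good height to grip, across the ribbed side from above, 35 N or more (friction about 0.6). The shell turns with the inner cap but slides stiffly (2 N) 4 mm up and down on it and may stand anywhere in that play: its top is 30 to 34 mm above the origin. Turn positive about z: anticlockwise from above. Unpressed it turns only 3 to 4 degrees.
- dish: Low round stainless steel dish standing loose on the worktop, 148 mm across at the rim, 16 mm high, wall 2 mm, flat inner floor 128 mm across and 2 mm above the worktop; 0.3 kg. Origin: centre of its underside; z up.
- jug2: Bystander: another white jug with the same body, but with a narrow smooth black screw cap 38 mm across, top 222 mm above its underside. Origin: centre of its underside.
- beaker_a: Bystander: empty glass beaker 68 mm across, 94 mm high. Origin: centre of its underside.
- beaker_b: Bystander: empty glass beaker 48 mm across, 68 mm high. Origin: centre of its underside.
- flask_a: Bystander: stoppered glass conical flask 82 mm across, 165 mm high. Origin: centre of its underside.
- flask_b: Bystander: stoppered glass conical flask, same as the other. Origin: centre of its underside.
- vial: Bystander: small amber glass vial with white lid, 27 mm across, 59 mm high. Origin: centre of its underside.
- spatula: Bystander: flat steel lab spatula 178 mm long, 12 mm wide, 6 mm high, lying flat along its x axis. Origin: under its middle.
There are look-alikes about, which are no part of the job. Of the things shaped like the cap, the black one is meant.

How it is judged:
By the outcome, as a careful person would: the job done as asked, in the order asked, and still so for the second after the job is handed in, with the robot touching nothing.
It also fails if it takes over 64 s, if anything falls off the work surface, if the arm or the gripper's body presses on something with over 40 N, if the wrist force passes 120 N, or if a joint passes its speed limit or range.

## Working session

There is one attempt and no reset: what is moved stays moved. The work goes in short steps, Python scripts to look and compute and a tool call to move; the robot and the scene stay as the last step left them, time stands still between calls to the robot, and variables do not carry over. Pictures are saved under pics/ and viewed, and the job is handed in when it is done.

Besides the shell and the picture viewer there is one more tool, called after "Call:" by a JSON object that holds its "fn" and its "kwargs". play_rows: Moves the arm, as the interface text tells. Its arguments: {"type":"object","properties":{"targets":{"type":"array","items":{"type":"array","items":{"type":"number"}}},"grip_force":{"type":"number"}},"required":["targets"]}

```bash
mkdir -p pics; ls
python3 - <<'E'
from station import *
import cv2,numpy as np
s=get_state();print(s)
for n in("top","side","wrist"):
    p,d=grab_frame(n);cv2.imwrite(f"pics/{n}0.png",p);np.save(f"pics/{n}0.npy",d);c=camera_params(n);print(n,c)
E
```

```text
pics
{'t': 0.0, 'q': array([ 1.59710795e+00,  3.59377619e-01,  1.10329863e-02, -3.91732009e-04,
       -1.22411573e+00, -2.88096559e-01]), 'qd': array([ 6.00803219e-04, -2.99443404e-03,  6.14611608e-05,  4.39097714e-04,
       -2.76055753e-04, -1.14530258e-04]), 'joint_efforts': array([-5.05669523e-04, -5.82726645e+01,  2.93059945e+01,  6.99714527e+00,
        6.96104922e-03, -1.46141033e-04]), 'eef_pos': array([0.17458473, 0.65151564, 0.23660993]), 'ee_rot': array([ 3.13989256e+00, -1.19775358e-04, -2.61918241e-01]), 'force': array([ 0.39069131, -0.36033109, -0.01079101]), 'moment': array([0.00482314, 0.02130993, 0.00416185]), 'width': 0.08734201373562037}
top {'camera_matrix': array([[419.29071121,   0.        , 279.50548171],
       [  0.        , 419.29071121, 209.36633836],
       [  0.        ,   0.        ,   1.        ]]), 'dist': array([-0.0066355,  0.       ,  0.       ,  0.       ,  0.       ]), 'extrinsics': array([[ 0.01489298, -0.99975132,  0.0165979 , -0.07477059],
       [ 0.99487461,  0.01647663,  0.09976484, -0.58037955],
       [-0.10001351,  0.01502703,  0.9948726
[... 509 characters left out ...]
  0.52852251, -0.88209643],
       [ 0.        ,  0.        ,  0.        ,  1.        ]])}
wrist {'camera_matrix': array([[347.56344786,   0.        , 282.36397143],
       [  0.        , 347.56344786, 209.86323055],
       [  0.        ,   0.        ,   1.        ]]), 'dist': array([0.01322305, 0.        , 0.        , 0.        , 0.        ]), 'hand_eye': array([[ 4.53546890e-04,  9.64772114e-01,  2.63086605e-01,
         6.96214711e-02],
       [ 9.99999841e-01, -5.25600915e-04,  2.03500623e-04,
        -1.56815637e-03],
       [ 3.34610286e-04,  2.63086471e-01, -9.64772199e-01,
        -1.47203466e-01],
       [ 0.00000000e+00,  0.00000000e+00,  0.00000000e+00,
         1.00000000e+00]])}
```

View pics/top0.png

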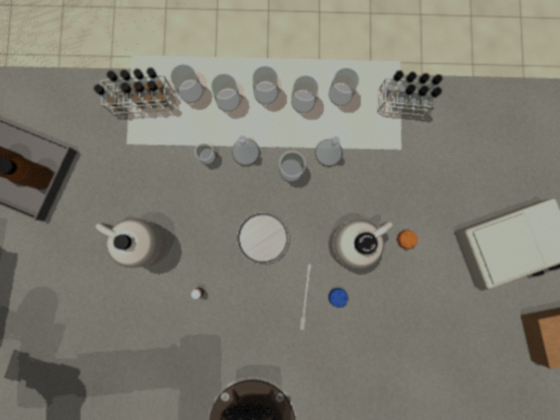

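View pics/side0.png

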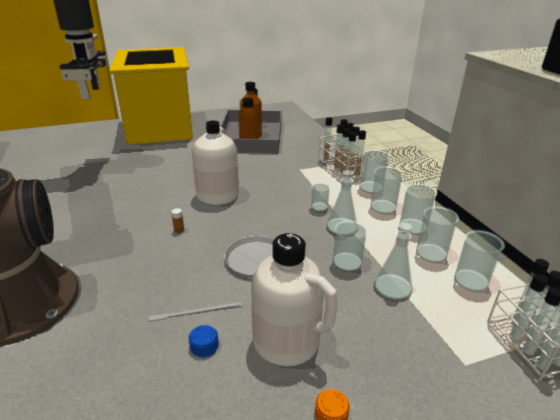

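View pics/wrist0.png

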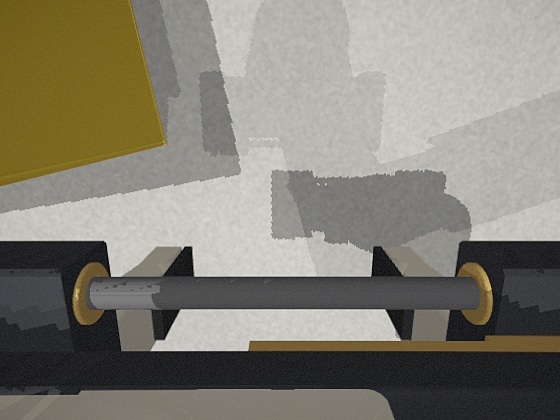

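The top view shows two jugs: the right one (366,243) has a wide black cap with white arrows, the left one (123,242) a narrow plain cap. The loose caps, blue (338,298) and orange (408,239), are look-alikes. The dish is at (263,238). By description the right jug is the one meant, so I'll confirm it in a crop and measure.

```bash
cat > h.py <<'E'
from station import *
import cv2,numpy as np
def ray(n,uv):
    c=camera_params(n);K=c["camera_matrix"];E=c["extrinsics"]
    x,y=cv2.undistortPoints(np.array([[uv]],float),K,np.array(c["dist"]))[0,0]
    R=E[:3,:3];o=-R.T@E[:3,3];d=R.T@np.array([x,-y,-1.]);return o,d
def plane(n,uv,z):
    o,d=ray(n,uv);return o+d*(z-o[2])/d[2]
def proj(n,P):
    c=camera_params(n);K=c["camera_matrix"];E=c["extrinsics"]
    p=E[:3,:3]@P+E[:3,3];q=np.array([p[0],-p[1],-p[2]])
    return cv2.projectPoints(q.reshape(1,1,3),np.zeros(3),np.zeros(3),K,np.array(c["dist"]))[0].ravel()
def cloud(n,d):
    c=camera_params(n);K=c["camera_matrix"];E=c["extrinsics"]
    v,u=np.nonzero(d>0)
    xy=cv2.undistortPoints(np.stack([u,v],1).astype(float)[:,None],K,np.array(c["dist"]))[:,0]
    z=d[v,u];P=np.stack([xy[:,0]*z,-xy[:,1]*z,-z],1)
    W=(P-E[:3,3])@E[:3,:3];o=np.full(d.shape+(3,),np.nan);o[v,u]=W;return o
def tri(a,b):
    A=[];y=[]
    M=np.zeros((3,3));r=np.zeros(3)
    for n,uv in(a,b):
        o,d=ray(n,uv);d=d/np.linalg.norm(d);Q=np.eye(3)-np.outer(d,d);M+=Q;r+=Q@o
    return np.linalg.solve(M,r)
E
python3 - <<'E'
from h import *
a=cv2.imread("pics/top0.png");b=cv2.imread("pics/side0.png")
A=cv2.resize(a[205:285,325:435],None,fx=3.6,fy=3.6,interpolation=cv2.INTER_CUBIC)
B=cv2.resize(b[225:325,250:350],None,fx=2.88,fy=2.88,interpolation=cv2.INTER_CUBIC)
cv2.imwrite("pics/crop.png",np.hstack([A,B]))
C=cloud("top",np.load("pics/top0.npy"));S=cloud("side",np.load("pics/side0.npy"))
# cap top pixels
for nm,Cc,im,box in(("top",C,a,(225,260,345,385)),("side",S,b,(225,270,265,310))):
    r0,r1,c0,c1=box;sub=Cc[r0:r1,c0:c1];z=sub[...,2]
    print(nm,"zmax",np.nanpercentile(z,[50,80,90,95,99]))
    m=(z>np.nanpercentile(z,99)-.008)
    q=sub[m];print(m.sum(),q.mean(0),np.median(q,0),q.min(0),q.max(0),(q.min(0)+q.max(0))/2)
# dark mask top
g=a[225:262,345:388].max(2);m=(g<75).astype(np.uint8)
n,l,st,ce=cv2.connectedComponentsWithStats(m)
for i in range(1,n):
    if st[i,4]>50:
        cs,_=cv2.findContours((l==i).astype(np.uint8),0,2);(x,y),r=cv2.minEnclosingCircle(cs[0]);print(st[i],ce[i]+[345,225],x+345,y+225,r)
# dish: contour
z=C[190:285,215:312];mm=np.nanmedian
for k in [(263,238),(243,262),(200,240),(300,340)]:print(k,C[k[1],k[0]])
E
```

```text
top zmax [0.1792851  0.22614661 0.22770674 0.2289845  0.23037552]
376 [ 0.48693688 -0.26521923  0.2272406 ] [ 0.48690099 -0.26572106  0.22727453] [ 0.46155608 -0.29051336  0.22244557] [ 0.51253467 -0.24086683  0.23262876] [ 0.48704538 -0.26569009  0.22753717]
side zmax [0.18607035 0.22662236 0.22778319 0.22831193 0.22911584]
566 [ 0.4871597  -0.2719414   0.22688004] [ 0.487213   -0.27244277  0.22744127] [ 0.46227273 -0.29447456  0.22131603] [ 0.51499926 -0.24376406  0.22999924] [ 0.48863599 -0.26911931  0.22565764]
[ 10   8  22  21 330] [365.35151515 243.13636364] 365.5 243.0 11.236202239990234
(263, 238) [ 0.501822   -0.02036637  0.00058195]
(243, 262) [0.43329186 0.03478711 0.00120342]
(200, 240) [ 0.49352959  0.15903586 -0.00513913]
(300, 340) [ 0.22039079 -0.12845966  0.00145322]
```

View pics/crop.png

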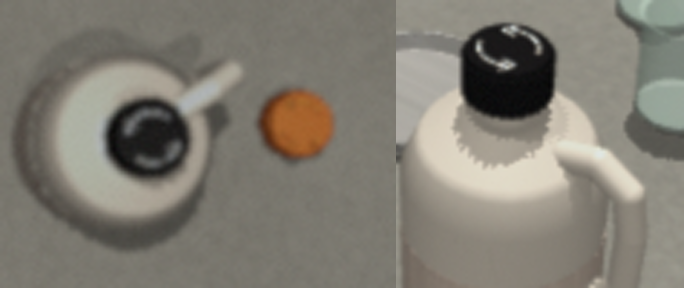

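Confirmed: the right jug has the wide ribbed cap with two arrows. The handle points up-right in the top view. Next I'll fit the outlines of the cap and dish.

Run:
```python
from h import *
a=cv2.imread("pics/top0.png");b=cv2.imread("pics/side0.png")
# cap outline rays from top: dark ellipse centre at z
for z in(.225,.227,.229):print(z,plane("top",(365.4,243.1),z))
# side cap top centre ~ from arrows: white pixels within cap
g=b[232:268,270:308].astype(int);m=g.min(2)>120;v,u=np.nonzero(m);print("side arrows",u.min()+270,u.max()+270,v.min()+232,v.max()+232)
for u0,v0 in((289.5,242),(289.5,243)):print(tri(("top",(365.4,243.1)),("side",(u0,v0))))
# handle tip
for uv in((388,228),(390,226)):print("handle",plane("top",uv,.18))
# dish
cv2.imwrite("pics/dish.png",cv2.resize(a[200:275,225:300],None,fx=7,fy=7,interpolation=cv2.INTER_CUBIC))
e=cv2.Canny(cv2.GaussianBlur(a,(3,3),0),30,80)
c0=np.array([263.,238.]);pts=[]
for t in np.linspace(0,2*np.pi,90,endpoint=False):
    for r in np.arange(32,19,-.25):
        x,y=c0+r*np.array([np.cos(t),np.sin(t)])
        if e[int(round(y)),int(round(x))]:pts.append((x,y));break
pts=np.array(pts,np.float32);el=cv2.fitEllipse(pts);print(len(pts),el,plane("top",el[0],.016))
print("jug2",plane("top",(123,242),.222))
C=cloud("top",np.load("pics/top0.npy"))
s=C[190:285,325:420].reshape(-1,3)
for lo,hi in((.15,.185),):
    q=s[(s[:,2]>lo)&(s[:,2]<hi)];print("body",q.min(0),q.max(0))
# bystanders above worktop max heights in region
q=C.reshape(-1,3);k=(q[:,2]>.24)&(q[:,0]>.2);print("tall",np.c_[q[k]][::40])
```

```text
0.225 [ 0.48662091 -0.26280804  0.225     ]
0.227 [ 0.48657489 -0.26236536  0.227     ]
0.229 [ 0.48652887 -0.26192269  0.229     ]
side arrows 270 307 232 267
[ 0.48924242 -0.26396236  0.22374261]
[ 0.48922215 -0.26432126  0.22202726]
handle [ 0.52514967 -0.32822076  0.18      ]
handle [ 0.53010333 -0.33317207  0.18      ]
90 ((263.1669921875, 238.23141479492188), (51.58395004272461, 55.313804626464844), 135.27908325195312) [ 0.50069681 -0.02120382  0.016     ]
jug2 [0.48063988 0.29663778 0.222     ]
body [ 0.42897696 -0.34106919  0.1500026 ] [ 0.54573907 -0.20779005  0.18498963]
tall []
```

View pics/dish.png

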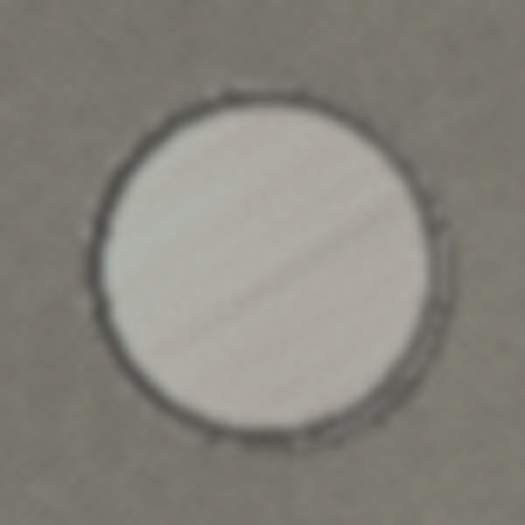

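Call:
{"fn": "play_rows", "kwargs": {"targets": [[0, 0, 0, 0, 0, 0.06, 1], [0, 0, -0.07, 0.02, -0.02, 0.06, 1], [0, 0, -0.07, 0.04, -0.044, 0, 1], [0, 0, -0.07, 0.04, -0.044, 0, 1], [0, 0, -0.07, 0.04, -0.044, 0, 1], [0, 0, -0.07, 0.04, -0.044, 0, 1], [0, 0, -0.07, 0.04, -0.044, 0, 1], [0, 0, -0.07, 0.04, -0.044, 0, 1], [0, 0, -0.07, 0.02, -0.055, 0, 1], [0, 0, -0.07, 0.01, -0.058, 0, 1], [0, 0, -0.07, 0.01, -0.058, 0, 1], [0, 0, -0.07, 0.01, -0.058, 0, 1]]}}

```text
t: 1.65
eef_pos: [0.4893, 0.1232, 0.3546]
ee_rot: [3.132, -0.001, -1.051]
force: [2.0, -0.2, 0.9]
width: 0.0876
```

Call:
{"fn": "play_rows", "kwargs": {"targets": [[0, 0, -0.06, 0, -0.056, 0, 1], [0, 0, -0.06, 0, -0.056, 0, 1], [0, 0, -0.06, 0, -0.056, 0, 1], [0, 0, -0.06, 0, -0.056, 0, 1], [0, 0, -0.06, 0, -0.056, 0, 1], [0, 0, -0.06, 0, -0.056, 0, 1], [0, 0, -0.06, 0, -0.05, 0, 1], [0, 0, 0, 0, 0, 0, 1]]}}

```text
t: 2.65
eef_pos: [0.4856, -0.2787, 0.3532]
ee_rot: [3.131, -0.0, -1.49]
force: [0.0, 0.3, -0.9]
width: 0.0879
```

```bash
cat >> h.py <<'E'
from scipy.spatial.transform import Rotation as Ro
def wpose():
    s=get_state();R=Ro.from_euler("xyz",s["ee_rot"]).as_matrix();T=np.eye(4);T[:3,:3]=R;T[:3,3]=s["eef_pos"]
    return s,T
def wplane(T,uv,z):
    c=camera_params("wrist");K=c["camera_matrix"];H=T@np.array(c["hand_eye"])
    x,y=cv2.undistortPoints(np.array([[uv]],float),K,np.array(c["dist"]))[0,0]
    d=H[:3,:3]@np.array([x,-y,-1.]);o=H[:3,3];return o+d*(z-o[2])/d[2]
def wproj(T,P):
    c=camera_params("wrist");H=np.linalg.inv(T@np.array(c["hand_eye"]));p=H[:3,:3]@P+H[:3,3]
    return cv2.projectPoints(np.array([[[p[0],-p[1],-p[2]]]]),np.zeros(3),np.zeros(3),c["camera_matrix"],np.array(c["dist"]))[0].ravel()
E
python3 - <<'E'
from h import *
s,T=wpose();p,d=grab_frame("wrist");cv2.imwrite("pics/w1.png",p);np.save("pics/w1T.npy",T);np.save("pics/w1d.npy",d)
print(s["eef_pos"],s["ee_rot"],s["q"],s["force"],wproj(T,np.array([.487,-.263,.227])),wproj(T,s["eef_pos"]))
E
```

```text
[ 0.48564388 -0.27872149  0.35324229] [ 3.13076880e+00 -2.51263553e-04 -1.48987107e+00] [-0.16936998  0.12020377 -0.04525496  0.00295983 -1.41576264  0.2498216 ] [ 0.02492387  0.33518091 -0.93666577] [276.8915191  221.37005494] [281.17166615 269.97631264]
```

View pics/w1.png

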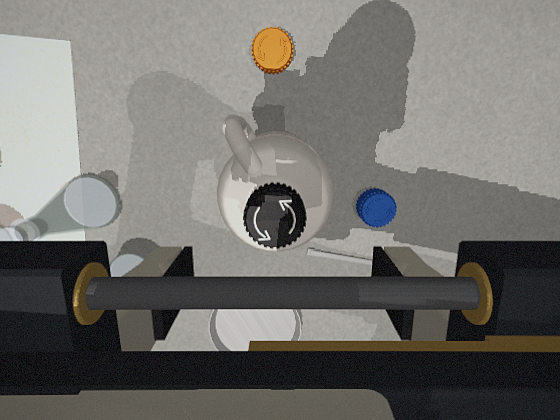

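Run:
```python
from h import *
p=cv2.imread("pics/w1.png");T=np.load("pics/w1T.npy");d=np.load("pics/w1d.npy")
m=(p.max(2)<70).astype(np.uint8);m[:170]=0;m[262:]=0;m[:,:230]=0;m[:,325:]=0
m=cv2.morphologyEx(m,cv2.MORPH_CLOSE,np.ones((9,9)))
n,l,st,ce=cv2.connectedComponentsWithStats(m)
i=1+np.argmax(st[1:,4]);cs,_=cv2.findContours((l==i).astype(np.uint8),0,2);c=max(cs,key=cv2.contourArea);print(st[i],ce[i],cv2.minEnclosingCircle(c),cv2.fitEllipse(c))
z=d[200:230,260:290];print("depth",np.median(z))
cv2.imwrite("pics/w1c.png",cv2.resize(p[170:262,225:330],None,fx=6,fy=6,interpolation=cv2.INTER_CUBIC))
c=camera_params("wrist");H=T@np.array(c["hand_eye"]);K=c["camera_matrix"]
for (u,v) in((265,205),(274,216),(285,225),(280,210)):
    dd=np.median(d[v-2:v+3,u-2:u+3]);x,y=(u-K[0,2])/K[0,0],(v-K[1,2])/K[1,1];print((H@np.array([x*dd,-y*dd,-dd,1]))[:3])
w=(p.min(2)>130)&(np.hypot(*np.ogrid[-216:204,-274:286][::1])<24) if 0 else None
```

```text
[ 243  183   63   65 3188] [274.44855709 215.17910916] ((274.5582275390625, 215.1622314453125), 32.59526443481445) ((274.47119140625, 215.2186737060547), (61.425926208496094, 64.2625732421875), 0.8935973644256592)
depth 0.28329945
[ 0.4976747  -0.27642495  0.22821083]
[ 0.4897265  -0.26771206  0.22805614]
[ 0.48013613 -0.26075521  0.22812645]
[ 0.48524245 -0.27309462  0.22782818]
```

View pics/w1c.png

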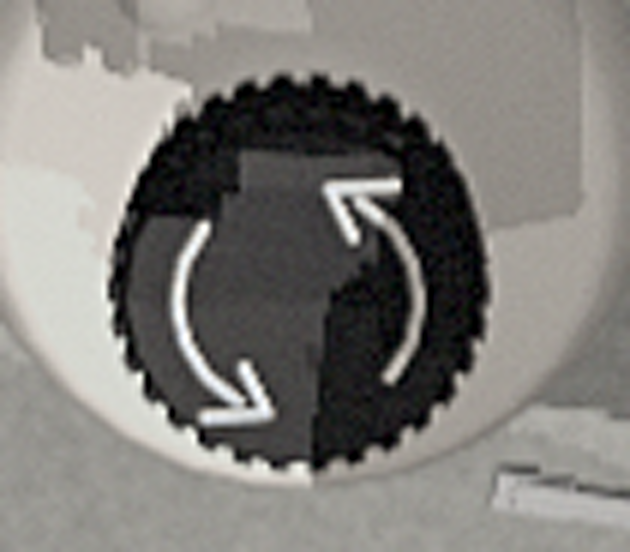

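Run:
```python
from h import *
T=np.load("pics/w1T.npy")
for uv in((274.5,216.5),(274.5,217.2)):
  for z in(.227,.229):print(uv,z,wplane(T,uv,z))
for z in(.227,):
  a=wplane(T,(243,217),z);b=wplane(T,(306,217),z);print(a,b,np.linalg.norm(a-b))
# other edge check
print(wplane(T,(274.5,248),.228))
```

```text
(274.5, 216.5) 0.227 [ 0.4892762  -0.26700996  0.227     ]
(274.5, 216.5) 0.229 [ 0.48929784 -0.26759713  0.229     ]
(274.5, 217.2) 0.227 [ 0.48923112 -0.26641348  0.227     ]
(274.5, 217.2) 0.229 [ 0.48925309 -0.26700502  0.229     ]
[ 0.51495864 -0.26456783  0.227     ] [ 0.46347426 -0.26860576  0.227     ] 0.05164248416059184
[ 0.48721511 -0.23989847  0.228     ]
```

Call:
{"fn": "play_rows", "kwargs": {"targets": [[0.001, -0.011, 0.02, 0.0035, 0.0122, -0.03, 1], [0, 0, 0, 0, 0, -0.05, 0.85], [0, 0, 0, 0, 0, -0.01, 0.75], [0, 0, 0, 0, 0, 0, 0.75], [0, 0, 0, 0, 0, 0, 0.75]]}}

```text
t: 3.32
eef_pos: [0.4911, -0.2622, 0.2656]
ee_rot: [-3.135, -0.002, -1.462]
force: [0.4, -0.4, 0.4]
width: 0.0659
```

Run:
```python
from h import *
s,T=wpose();p,d=grab_frame("wrist");cv2.imwrite("pics/w2.png",p);np.save("pics/w2T.npy",T)
print(s["eef_pos"],s["ee_rot"],s["force"],s["width"],wproj(T,np.array([.489,-.2665,.228])),wproj(T,s["eef_pos"]))
```

```text
[ 0.49106202 -0.26223317  0.26556278] [-3.13549155e+00 -2.18888704e-03 -1.46241197e+00] [ 0.37575845 -0.36802968  0.39972135] 0.06590070218253778 [286.37904196 234.73531557] [281.28157608 269.93625409]
```

View pics/w2.png

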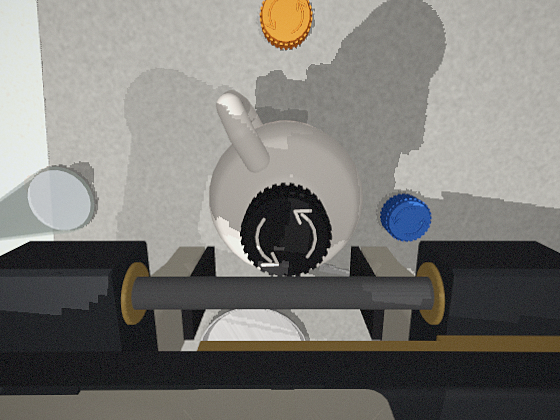

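Run:
```python
from h import *
p=cv2.imread("pics/w2.png");T=np.load("pics/w2T.npy")
m=(p.max(2)<75).astype(np.uint8)
rows=[]
for v in range(185,262,6):
    r=np.nonzero(m[v,236:345])[0]+236
    if len(r):print(v,r.min(),r.max(),(r.min()+r.max())/2)
cv2.imwrite("pics/w2c.png",cv2.resize(p[175:290,225:350],None,fx=5,fy=5,interpolation=cv2.INTER_CUBIC))
print(wplane(T,(287,231),.228),wplane(T,(243,231),.228),wplane(T,(331,231),.228),wplane(T,(287,275),.228))
```

```text
185 272 299 285.5
191 260 309 284.5
197 254 316 285.0
203 251 321 286.0
209 247 324 285.5
215 245 326 285.5
221 243 329 286.0
227 241 330 285.5
233 240 330 285.0
239 242 331 286.5
245 245 330 287.5
251 244 326 285.0
257 248 321 284.5
[ 0.488901   -0.26873591  0.228     ] [ 0.51342129 -0.26600449  0.228     ] [ 0.46442669 -0.27146751  0.228     ] [ 0.48588739 -0.24201223  0.228     ]
```

View pics/w2c.png

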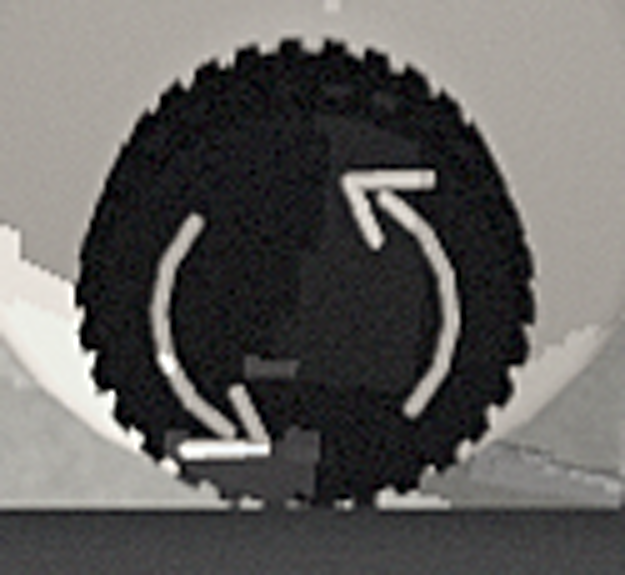

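Call:
{"fn": "play_rows", "kwargs": {"targets": [[0.001, 0.006, 0, -0.0018, -0.0048, 0, 0.75], [0, 0, 0, 0, 0, 0, 0.75]]}}

```text
t: 3.62
eef_pos: [0.4902, -0.2677, 0.2678]
ee_rot: [-3.138, -0.002, -1.462]
force: [0.2, 0.8, -0.2]
width: 0.0659
```

Call:
{"fn": "play_rows", "kwargs": {"targets": [[0.002, 0.003, 0, -0.0008, 0.0007, -0.03, 0.75], [0, 0, 0, 0, 0, -0.02, 0.75], [0, 0, 0, 0, 0, -0.008, 0.75], [0, 0, 0, 0, 0, 0, 0.75]]}}

```text
t: 4.12
eef_pos: [0.4902, -0.2681, 0.2104]
ee_rot: [-3.138, -0.001, -1.463]
force: [0.9, -1.0, 1.0]
width: 0.0659
```

Run:
```python
from h import *
s,T=wpose();p,d=grab_frame("wrist");cv2.imwrite("pics/w3.png",p)
q,_=grab_frame("side");cv2.imwrite("pics/s3.png",cv2.resize(q[150:380,180:400],None,fx=2.5,fy=2.5))
print(s["eef_pos"],s["ee_rot"],s["force"],s["width"])
```

```text
[ 0.49016666 -0.26806164  0.21043714] [-3.13786223e+00 -8.50293969e-04 -1.46332365e+00] [ 0.9171039  -0.95386261  1.03189364] 0.06586555891159093
```

View pics/w3.png

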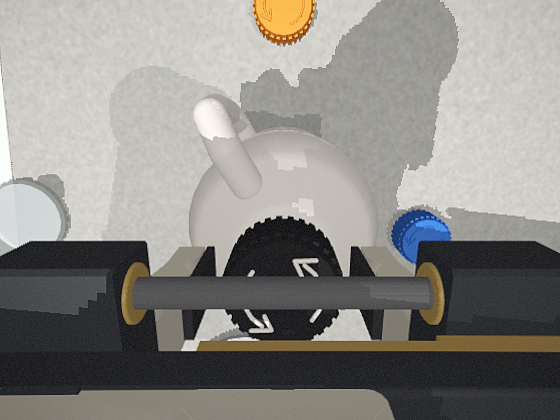

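View pics/s3.png

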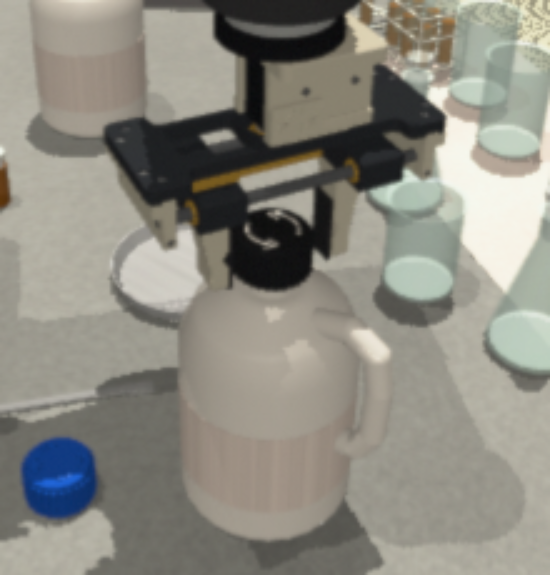

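Run:
```python
from h import *
s,T=wpose();
print(s["eef_pos"],wplane(T,(282.5,338.5),.228),wplane(T,(224,290),.228),wplane(T,(341,290),.228),wplane(T,(282.5,297),.228))
p=cv2.imread("pics/w3.png");cv2.imwrite("pics/w3c.png",cv2.resize(p[205:350,205:365],None,fx=4,fy=4))
```

```text
[ 0.49066337 -0.26816461  0.21125395] [ 0.48739145 -0.24403232  0.228     ] [ 0.51402805 -0.26433341  0.228     ] [ 0.46579662 -0.26970832  0.228     ] [ 0.48953824 -0.26380432  0.228     ]
```

View pics/w3c.png

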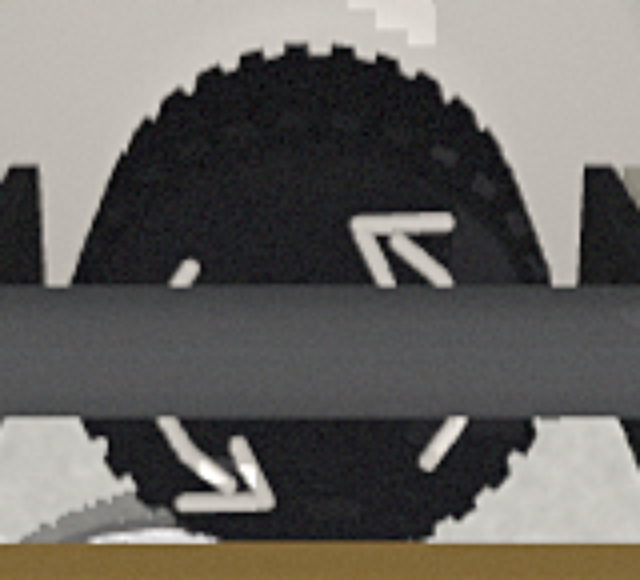

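Call:
{"fn": "play_rows", "kwargs": {"targets": [[0, 0.002, 0, 0, 0.003, 0, 0.7], [0, 0, 0, 0, 0, 0, 0.65], [0, 0, 0, 0, 0, 0, 0.6], [0, 0, 0, 0, 0, 0, 0.5], [0, 0, 0, 0, 0, 0, 0.5]], "grip_force": 5}}

```text
t: 4.85
eef_pos: [0.4903, -0.2651, 0.2128]
ee_rot: [-3.138, -0.002, -1.463]
force: [-1.4, 0.1, -0.5]
width: 0.0519
```

Run:
```python
from h import *
s,T=wpose();p,d=grab_frame("wrist");cv2.imwrite("pics/w4.png",p[150:400])
print(s["eef_pos"],s["ee_rot"],s["force"],s["moment"],s["width"])
```

```text
[ 0.49033163 -0.26514015  0.21275807] [-3.13806654e+00 -1.71108297e-03 -1.46317660e+00] [-1.37424423  0.13797363 -0.53351159] [ 0.0753418   0.11247527 -0.01427845] 0.05190211341455475
```

View pics/w4.png

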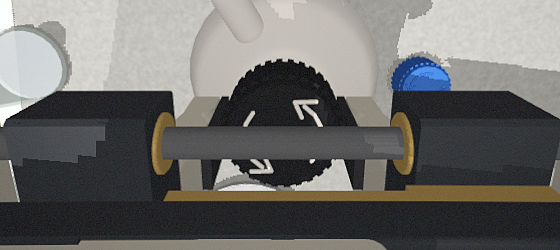

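Call:
{"fn": "play_rows", "kwargs": {"targets": [[0, 0, 0, 0, 0, 0, 0.45], [0, 0, 0, 0, 0, 0, 0.45], [0, 0, 0, 0, 0, -0.001, 0.45], [0, 0, 0, 0, 0, -0.001, 0.45]], "grip_force": 50}}

```text
t: 5.4
eef_pos: [0.4904, -0.2651, 0.211]
ee_rot: [-3.138, -0.002, -1.463]
force: [-2.6, 0.4, 1.8]
width: 0.0514
```

Call:
{"fn": "play_rows", "kwargs": {"targets": [[0, 0, 0, -0.0006, 0, -0.002, 0.45], [0, 0, 0, 0, 0, -0.002, 0.45]]}}

```text
t: 5.65
eef_pos: [0.4905, -0.2653, 0.2078]
ee_rot: [-3.136, -0.003, -1.463]
force: [-4.6, 2.8, 9.6]
width: 0.0517
```

Call:
{"fn": "play_rows", "kwargs": {"targets": [[0, 0, 0, -0.0015, 0.001, -0.0015, 0.45]]}}

```text
t: 5.78
eef_pos: [0.4903, -0.265, 0.2078]
ee_rot: [-3.133, -0.005, -1.462]
force: [-0.2, -2.3, 10.4]
width: 0.0514
```

Call:
{"fn": "play_rows", "kwargs": {"targets": [[0.002, 0.004, 0, -0.0012, 0.0003, -0.0025, 0.45]]}}

```text
t: 5.9
eef_pos: [0.4904, -0.2653, 0.2071]
ee_rot: [-3.134, -0.005, -1.461]
force: [-1.8, 2.4, 12.5]
width: 0.0511
```

Call:
{"fn": "play_rows", "kwargs": {"targets": [[0.002, 0.004, 0, -0.0015, 0.0008, -0.003, 0.45]]}}

```text
t: 6.02
eef_pos: [0.4904, -0.2652, 0.2063]
ee_rot: [-3.134, -0.005, -1.46]
force: [-2.9, 2.1, 15.2]
width: 0.0513
```

Call:
{"fn": "play_rows", "kwargs": {"targets": [[0.002, 0.004, 0, -0.002, 0.001, -0.0035, 0.45]]}}

```text
t: 6.15
eef_pos: [0.4904, -0.2652, 0.2057]
ee_rot: [-3.133, -0.005, -1.459]
force: [-2.1, 0.7, 19.2]
width: 0.0512
```

Call:
{"fn": "play_rows", "kwargs": {"targets": [[0.002, 0.004, 0.06, -0.002, 0.001, -0.0032, 0.45]]}}

```text
t: 6.28
eef_pos: [0.4905, -0.2652, 0.2057]
ee_rot: [-3.132, -0.007, -1.397]
force: [-2.4, 0.8, 17.6]
width: 0.0512
```

Call:
{"fn": "play_rows", "kwargs": {"targets": [[0.002, 0.006, 0.08, -0.002, 0.001, -0.0036, 0.45]]}}

```text
t: 6.4
eef_pos: [0.4906, -0.2653, 0.2055]
ee_rot: [-3.133, -0.008, -1.314]
force: [-4.5, 2.3, 21.3]
width: 0.0516
```

Call:
{"fn": "play_rows", "kwargs": {"targets": [[0.004, 0.006, 0.09, -0.0035, 0.002, -0.0032, 0.45]]}}

```text
t: 6.52
eef_pos: [0.4902, -0.265, 0.206]
ee_rot: [-3.131, -0.009, -1.22]
force: [2.0, -3.7, 14.6]
width: 0.0514
```

Call:
{"fn": "play_rows", "kwargs": {"targets": [[0.004, 0.006, 0.09, -0.002, 0.001, -0.0038, 0.45]]}}

```text
t: 6.65
eef_pos: [0.4903, -0.2652, 0.2056]
ee_rot: [-3.132, -0.008, -1.126]
force: [-4.1, 1.8, 18.8]
width: 0.0511
```

Call:
{"fn": "play_rows", "kwargs": {"targets": [[0.004, 0.006, 0.1, -0.0027, 0.0013, -0.0036, 0.45]]}}

```text
t: 6.78
eef_pos: [0.4901, -0.2652, 0.2056]
ee_rot: [-3.131, -0.008, -1.021]
force: [-1.7, 1.3, 18.5]
width: 0.0513
```

Turned about 25 degrees so far.

Call:
{"fn": "play_rows", "kwargs": {"targets": [[0.004, 0.006, 0.1, -0.0027, 0.0013, -0.0036, 0.45]]}}

```text
t: 6.9
eef_pos: [0.49, -0.2652, 0.2056]
ee_rot: [-3.131, -0.008, -0.917]
force: [-1.5, -0.1, 18.6]
width: 0.0515
```

Call:
{"fn": "play_rows", "kwargs": {"targets": [[0.004, 0.006, 0.1, -0.0027, 0.0012, -0.0036, 0.45]]}}

```text
t: 7.02
eef_pos: [0.4899, -0.2654, 0.2056]
ee_rot: [-3.13, -0.008, -0.812]
force: [-2.3, 0.4, 18.2]
width: 0.0515
```

Call:
{"fn": "play_rows", "kwargs": {"targets": [[0.004, 0.006, 0.1, -0.0027, 0.0012, -0.0036, 0.45]]}}

```text
t: 7.15
eef_pos: [0.4898, -0.2655, 0.2056]
ee_rot: [-3.13, -0.009, -0.708]
force: [-1.0, 1.0, 18.1]
width: 0.0514
```

Call:
{"fn": "play_rows", "kwargs": {"targets": [[0.004, 0.006, 0.09, -0.0025, 0.001, -0.0035, 0.45]]}}

```text
t: 7.28
eef_pos: [0.4898, -0.2657, 0.2056]
ee_rot: [-3.129, -0.009, -0.614]
force: [-1.8, 1.1, 18.6]
width: 0.0516
```

Call:
{"fn": "play_rows", "kwargs": {"targets": [[0.004, 0.006, 0.08, -0.0025, 0.001, -0.0034, 0.45]]}}

```text
t: 7.4
eef_pos: [0.4897, -0.2659, 0.2057]
ee_rot: [-3.129, -0.008, -0.53]
force: [-1.7, 1.5, 18.5]
width: 0.0515
```

Run:
```python
from h import *
s,T=wpose();p,d=grab_frame("wrist");q,_=grab_frame("side")
cv2.imwrite("pics/w5.png",np.hstack([p[130:400,100:460],cv2.resize(q[190:370,200:400],(300,270))]))
s2=get_state();print(s["eef_pos"],s["ee_rot"],s["force"],s["moment"],s2["force"],s2["q"])
```

```text
[ 0.489699   -0.26587929  0.20565233] [-3.12867301 -0.00837456 -0.52972895] [-1.66755445  1.47617618 18.52656641] [ 0.51246539  0.70684834 -0.19608622] [-1.79892817  1.8471592  17.93650849] [-0.15238088  0.18451092 -0.2997142  -0.01007973 -1.07403939  1.19775175]
```

View pics/w5.png

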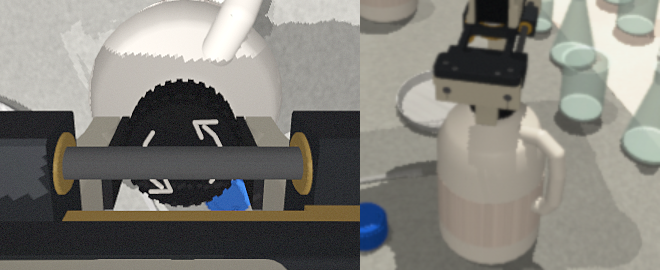

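The cap turned with the gripper: the arrows sit the same relative to the fingers, while the handle has swung about 54° in the wrist view. The jug is standing. Next I'll ease off and lift.

Call:
{"fn": "play_rows", "kwargs": {"targets": [[0, 0, 0, -0.001, 0.0005, -0.001, 0.45], [0, 0, 0, 0, 0, 0.0005, 0.45]]}}

```text
t: 7.75
eef_pos: [0.4898, -0.266, 0.2084]
ee_rot: [-3.128, -0.013, -0.529]
force: [-2.9, 2.8, 4.3]
width: 0.0515
```

Call:
{"fn": "play_rows", "kwargs": {"targets": [[-0.002, 0.008, 0, -0.0012, 0.001, 0.002, 0.45], [-0.002, 0.008, 0, -0.0008, 0.0005, 0.003, 0.45]]}}

```text
t: 8.0
eef_pos: [0.4884, -0.2649, 0.2136]
ee_rot: [-3.14, -0.003, -0.529]
force: [2.8, -1.7, -3.4]
width: 0.0515
```

Call:
{"fn": "play_rows", "kwargs": {"targets": [[0, 0, 0, 0.0007, -0.0005, 0.003, 0.45], [0, 0, 0, 0, 0, 0.004, 0.45]]}}

```text
t: 8.25
eef_pos: [0.4889, -0.265, 0.2201]
ee_rot: [-3.141, -0.001, -0.529]
force: [0.2, -0.4, -0.3]
width: 0.0515
```

Call:
{"fn": "play_rows", "kwargs": {"targets": [[0, 0, 0, 0, 0, 0.01, 0.45], [0, 0, 0, 0, 0, 0.02, 0.45], [0, 0, 0, 0, 0, 0.03, 0.45], [0, 0, 0, 0, 0, 0.03, 0.45], [0, 0, 0, 0, 0, 0, 0.45]]}}

```text
t: 8.88
eef_pos: [0.4887, -0.2649, 0.3155]
ee_rot: [-3.14, -0.002, -0.529]
force: [0.6, 0.2, -0.9]
width: 0.0515
```

Run:
```python
from h import *
s,T=wpose();q,_=grab_frame("side");w,_=grab_frame("top")
cv2.imwrite("pics/s6.png",q);cv2.imwrite("pics/t6.png",w)
print(s["eef_pos"],s["ee_rot"],s["force"],s["width"])
```

```text
[ 0.48874116 -0.26488744  0.31550343] [-3.13997306e+00 -1.52536292e-03 -5.29264732e-01] [ 0.58496573  0.23281082 -0.8702449 ] 0.05151038399432377
```

View pics/s6.png

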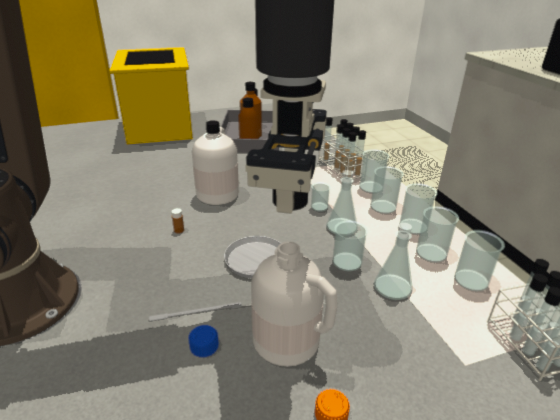

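View pics/t6.png

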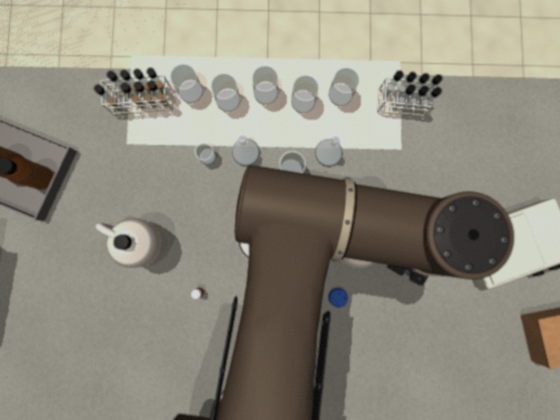

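Side view: the cap is off and held, and the jug stands with its neck bare. Now to the dish.

Call:
{"fn": "play_rows", "kwargs": {"targets": [[0, 0, 0, 0.002, 0.03, 0, 0.45], [0, 0, 0, 0.002, 0.05, 0, 0.45], [0, 0, 0, 0.003, 0.05, 0, 0.45], [0, 0, 0, 0.003, 0.05, 0, 0.45], [0, 0, 0, 0.002, 0.04, 0, 0.45], [0, 0, 0, 0, 0.02, -0.03, 0.45], [0, 0, 0, 0, 0, -0.05, 0.45], [0, 0, 0, 0, 0, -0.04, 0.45], [0, 0, 0, 0, 0, 0, 0.45]]}}

```text
t: 10.1
eef_pos: [0.4943, -0.0166, 0.1825]
ee_rot: [3.137, 0.013, -0.531]
force: [0.5, -0.6, 0.1]
width: 0.0515
```

Run:
```python
from h import *
s,T=wpose();p,_=grab_frame("wrist");q,_=grab_frame("side")
cv2.imwrite("pics/s7.png",q);cv2.imwrite("pics/w7.png",p);np.save("pics/w7T.npy",T)
print(s["eef_pos"],s["ee_rot"],s["force"],s["width"],s["q"],wproj(T,np.array([.5007,-.0205,.002])))
```

```text
[ 0.49425276 -0.01656589  0.18246181] [ 3.13679237  0.0134237  -0.53056195] [ 0.50165834 -0.6015236   0.12671732] 0.05153324109654304 [ 0.35881701  0.11507583 -0.44311402 -0.00866113 -1.0248072   0.68599218] [282.957501   179.44627036]
```

View pics/s7.png

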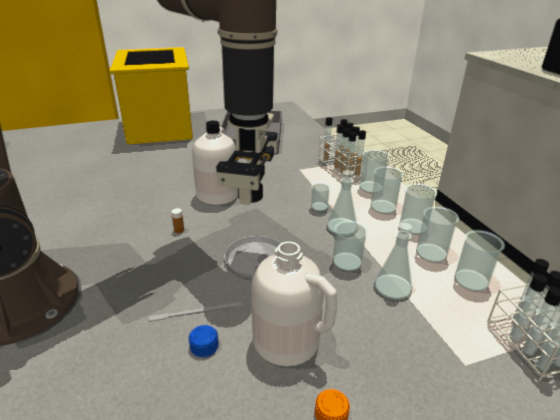

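View pics/w7.png

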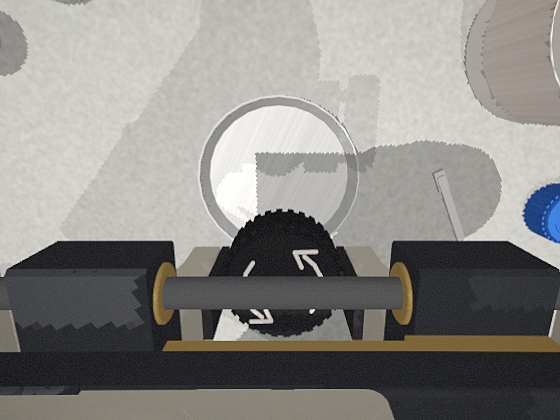

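Run:
```python
from h import *
T=np.load("pics/w7T.npy")
l=wplane(T,(199,171),.016);r=wplane(T,(358,171),.016);t=wplane(T,(278.5,96),.016)
print(l,r,np.linalg.norm(l-r),(l+r)/2,t,T[:3,0],t-.074*T[:3,0]/np.hypot(*T[:2,0]),wplane(T,(278.5,171),.002))
```

```text
[0.54825341 0.03982393 0.016     ] [ 0.47532457 -0.08442811  0.016     ] 0.14407354119918045 [ 0.51178899 -0.02230209  0.016     ] [ 0.56744726 -0.05505802  0.016     ] [ 0.86244514 -0.50597252 -0.0134233 ] [ 0.50362057 -0.01761268  0.01699341] [ 0.50984526 -0.02095988  0.002     ]
```

Call:
{"fn": "play_rows", "kwargs": {"targets": [[-0.003, -0.014, 0, 0.008, -0.002, -0.02, 0.45], [0, 0, 0, 0, 0, -0.04, 0.45], [0, 0, 0, 0, 0, -0.04, 0.45], [0, 0, 0, 0, 0, -0.03, 0.45], [0, 0, 0, 0, 0, 0, 0.45]]}}

```text
t: 10.82
eef_pos: [0.5139, -0.0171, 0.0641]
ee_rot: [-3.125, -0.02, -0.53]
force: [-0.4, 0.5, 0.0]
width: 0.0516
```

Call:
{"fn": "play_rows", "kwargs": {"targets": [[-0.003, 0.02, 0, -0.011, -0.002, 0, 0.45], [0, 0, 0, 0, 0, 0, 0.45], [0, 0, 0, 0, 0, 0, 0.45]]}}

```text
t: 11.2
eef_pos: [0.5056, -0.0185, 0.0692]
ee_rot: [-3.133, -0.008, -0.529]
force: [0.4, 0.2, -0.4]
width: 0.052
```

Call:
{"fn": "play_rows", "kwargs": {"targets": [[-0.003, 0.01, 0, -0.003, 0, -0.012, 0.45], [-0.001, 0.002, 0, 0, 0, -0.012, 0.45], [0, 0, 0, 0, 0, -0.008, 0.45], [0, 0, 0, 0, 0, 0, 0.45]]}}

```text
t: 11.7
eef_pos: [0.5024, -0.0184, 0.0352]
ee_rot: [3.141, 0.0, -0.529]
force: [-0.7, 1.0, 0.0]
width: 0.0511
```

Call:
{"fn": "play_rows", "kwargs": {"targets": [[0, 0, 0, 0, 0, -0.004, 0.45], [0, 0, 0, 0, 0, -0.003, 0.45], [0, 0, 0, 0, 0, -0.002, 0.45]]}}

```text
t: 12.08
eef_pos: [0.5027, -0.0184, 0.0256]
ee_rot: [3.141, 0.0, -0.529]
force: [-0.7, 0.8, -0.6]
width: 0.0514
```

Run:
```python
from h import *
s,T=wpose();p,_=grab_frame("wrist");q,_=grab_frame("side")
cv2.imwrite("pics/w8.png",np.hstack([cv2.resize(p,(400,300)),cv2.resize(q[180:300,180:340],(400,300))]))
print(s["eef_pos"],s["ee_rot"],s["force"],s["width"])
```

```text
[ 0.50266373 -0.01835641  0.02564262] [ 3.14057641e+00  5.56159967e-05 -5.28839607e-01] [-0.66686978  0.79682589 -0.64489448] 0.05140286903634747
```

View pics/w8.png

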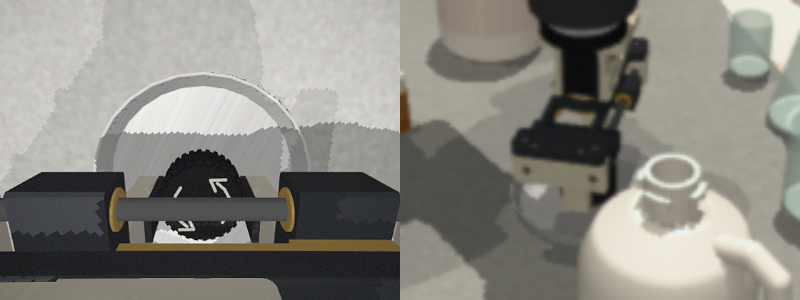

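The cap is roughly centred over the dish floor. I'll lower it slowly until it touches.

Call:
{"fn": "play_rows", "kwargs": {"targets": [[0, 0, 0, 0, 0, -0.0015, 0.45], [0, 0, 0, 0, 0, -0.001, 0.45]]}}

```text
t: 12.42
eef_pos: [0.5028, -0.0183, 0.0233]
ee_rot: [3.141, -0.0, -0.529]
force: [0.8, 0.0, -0.7]
width: 0.0514
```

Call:
{"fn": "play_rows", "kwargs": {"targets": [[0, 0, 0, 0, 0, -0.001, 0.45], [0, 0, 0, 0, 0, -0.001, 0.45]]}}

```text
t: 12.68
eef_pos: [0.5028, -0.0183, 0.0213]
ee_rot: [3.141, -0.0, -0.529]
force: [0.0, 1.1, -1.0]
width: 0.0513
```

Call:
{"fn": "play_rows", "kwargs": {"targets": [[0, 0, 0, 0, 0, -0.001, 0.45], [0, 0, 0, 0, 0, -0.0005, 0.45]]}}

```text
t: 12.92
eef_pos: [0.5028, -0.0183, 0.0197]
ee_rot: [3.141, -0.0, -0.529]
force: [-0.9, -0.9, -0.5]
width: 0.0513
```

Call:
{"fn": "play_rows", "kwargs": {"targets": [[0, 0, 0, 0, 0, -0.001, 0.45]]}}

```text
t: 13.05
eef_pos: [0.5029, -0.0183, 0.0186]
ee_rot: [3.141, -0.0, -0.529]
force: [-0.5, 0.4, -1.2]
width: 0.0516
```

Call:
{"fn": "play_rows", "kwargs": {"targets": [[0, 0, 0, 0, 0, -0.001, 0.45]]}}

```text
t: 13.18
eef_pos: [0.5029, -0.0183, 0.0176]
ee_rot: [3.141, -0.0, -0.529]
force: [-0.5, 0.3, -0.1]
width: 0.0515
```

Call:
{"fn": "play_rows", "kwargs": {"targets": [[0, 0, 0, 0, 0, -0.0008, 0.45]]}}

```text
t: 13.3
eef_pos: [0.5029, -0.0183, 0.0167]
ee_rot: [3.141, -0.0, -0.529]
force: [-2.0, -0.4, 6.5]
width: 0.0517
```

Call:
{"fn": "play_rows", "kwargs": {"targets": [[0, 0, 0, 0, 0, 0.0001, 0.5], [0, 0, 0, 0, 0, 0, 0.6], [0, 0, 0, 0, 0, 0, 0.65], [0, 0, 0, 0, 0, 0, 0.7], [0, 0, 0, 0, 0, 0, 0.7]], "grip_force": 5}}

```text
t: 13.92
eef_pos: [0.503, -0.0183, 0.0169]
ee_rot: [3.141, -0.001, -0.529]
force: [0.7, -1.1, -0.7]
width: 0.0614
```

Run:
```python
from h import *
s,T=wpose();p,_=grab_frame("wrist");cv2.imwrite("pics/w9.png",p)
print(s["eef_pos"],s["ee_rot"],s["force"],s["width"])
```

```text
[ 0.50303783 -0.01826057  0.0169146 ] [ 3.14131684e+00 -6.59476966e-04 -5.28695696e-01] [ 0.65427943 -1.07823308 -0.65519227] 0.061411575920133014
```

View pics/w9.png

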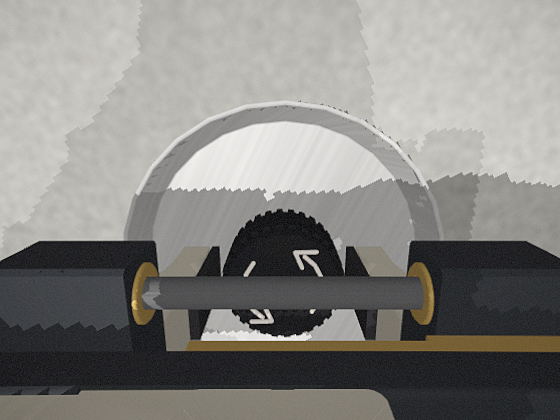

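The pads are clear on both sides of the cap. Lifting straight up, slowly at first.

Call:
{"fn": "play_rows", "kwargs": {"targets": [[0, 0, 0, 0, 0, 0.005, 0.7], [0, 0, 0, 0, 0, 0.01, 0.7], [0, 0, 0, 0, 0, 0.02, 0.7], [0, 0, 0, 0, 0, 0.04, 0.7], [0, 0, 0, 0, 0, 0.05, 0.7], [0, 0, 0, 0, 0, 0.06, 0.7], [0, 0, 0, 0, 0, 0.06, 0.7], [0, 0, 0, 0, 0, 0.05, 0.7], [0, 0, 0, 0, 0, 0, 0.7]]}}

```text
t: 15.1
eef_pos: [0.4998, -0.0198, 0.3281]
ee_rot: [-3.139, -0.004, -0.529]
force: [0.3, -0.5, -0.6]
width: 0.0614
```

Run:
```python
from h import *
s,T=wpose();p,_=grab_frame("wrist");q,d=grab_frame("side");t,_=grab_frame("top");cv2.imwrite("pics/s10.png",q);cv2.imwrite("pics/w10.png",p);cv2.imwrite("pics/t10.png",t)
print(s["eef_pos"],s["force"])
a=cv2.imread("pics/side0.png")
S0=cloud("side",np.load("pics/side0.npy"));S=cloud("side",d)
D=np.linalg.norm(S-S0,axis=2);print("changed jug body px",np.nanmedian(D[280:350,255:320]),np.nanpercentile(D[280:350,255:320],90))
```

```text
[ 0.49983595 -0.01977254  0.32805569] [ 0.2743992  -0.52364748 -0.63434087]
changed jug body px 0.0011454977203021644 0.0028287059706662942
```

View pics/s10.png

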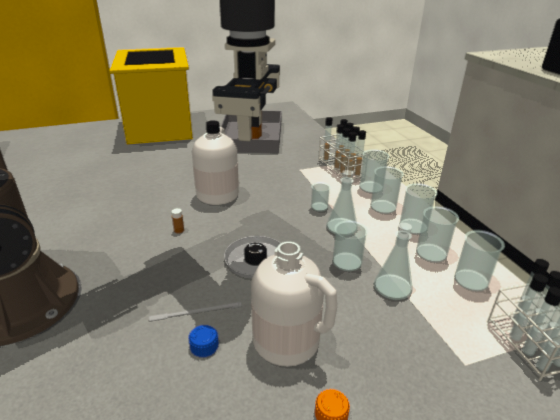

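View pics/w10.png

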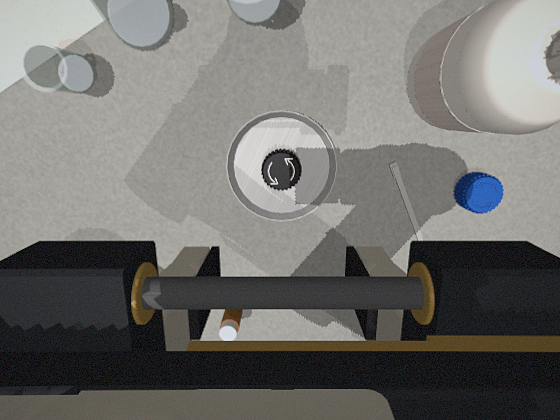

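View pics/t10.png

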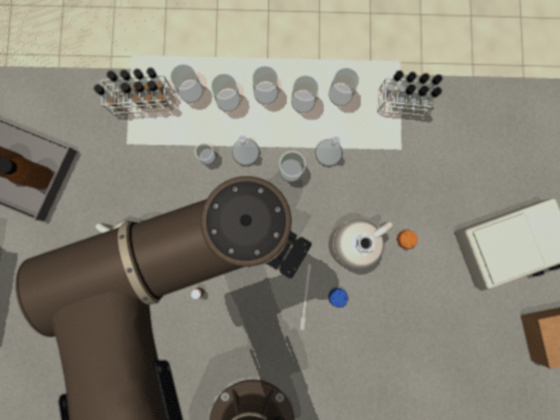

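Run:
```python
from station import *
print(job_done())
```

```text
the job is handed in; nothing more can be done
None
```

The jug with the wide ribbed cap is open, and its cap is lying open side down in the steel dish. The job is handed in, at about 15 s on the clock, well under the 64 s limit.

- **Opening:** I pressed the cap with mostly 18 to 19 N while turning it about 53° anticlockwise, then lifted it straight off. One reading peaked at 21.3 N, slightly over the 18 to 20 N wanted but well under the 30 N damage limit. Two others dipped, to 17.6 and 14.6 N. Side force stayed under about 5 N.
- **Placing:** The cap met the dish floor at about 6.5 N, a bit firmer than the 1 to 2 N I was aiming for. I then let go and raised the arm clear.
- **Last checks:**
  - The wrist view shows the cap with its arrows up inside the dish, slightly off centre.
  - The jug is standing, with its neck bare and its handle where it was. Its body depth changed by about 1 mm, which I take as noise.
  - In the views the dish, other jug, glassware, vial, spatula and loose coloured caps look undisturbed, and the gripper touches nothing.
- **Disagreement:** My estimates of the cap's position across the jaws differed by 2 to 4 mm between the top and wrist cameras, and by method. I used a middle value and corrected by feel from the side forces.

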